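# Stand the check weight on the hidden brace of a springy cover

## Task

The grey ribbed cover of the shallow box gives under load everywhere except along one brace hidden beneath it. With the closed fingertips press gently along the cover (never harder than 20 N) to feel where the brace runs, and only then pick up the steel check weight and set it down upright right over the brace, so that the cover carries it without sagging. Never let the weight sink into an unsupported part of the cover, leave the cup, the vial and the tape roll where they stand, and let go at the end.

Things in the scene. Friction and masses are not known exactly. Their poses are not given: they have to be found in the camera images.
- cover: Shallow grey box fixed to the table, 140 mm (its x) by 250 mm (its y), rim 40 mm high, with a springy cover of 22 grey low rounded ribs inside the rim. A brace under the ribs cannot be seen: a bar 24 mm wide (in y) across the whole x width, its centre anywhere from y = -65 to +65 mm. More than 20 N damages the cover. Origin: centre of the underside; z up.
- cover_top (a point): Centre of the ribbed cover at the unloaded crests, 36 mm above the box's origin, 4 mm below the rim's top; same axes. Ribs run along x; the open field is x = -52 to 52, y = -111 to 111 mm. Each rib goes straight down on its own spring (0.18 N per mm, up to 11 mm); a fingertip loads 2 to 4, so it sinks about 2 mm per newton, the weight 3 to 5 mm.
- cover_left (a point): Crest of the last rib at the +y end, 105 mm from the centre of the cover. There are 22 ribs at 10 mm pitch from y = -105 to 105 mm, the grooves between them 0.7 mm deep. Ribs over the brace stop after 0.4 mm and then give only about 0.12 mm per newton.
- check_weight: Loose steel check weight, about 0.5 kg (0.43 to 0.57), standing on the table left or right of the box: a plain cylinder 44 mm across and 38 mm high, a neck 17 mm across, and on top a gripping knob 24 mm across from 48 to 68 mm above the underside. Origin: centre of the underside; z up along its axis.
- specimen_cup: Bystander: lidded specimen cup, 61 mm across, 66 mm high, standing on the table on the other side of the box from the weight. Origin: centre of the underside.
- tape_roll: Bystander: roll of surgical tape lying flat, 58 mm across, 25 mm high, behind the box. Origin: centre of the underside.
- vial: Bystander: small brown vial, 23 mm across, 46 mm high, behind the box to the right. Origin: centre of the underside.
There are look-alikes about, which are no part of the job. Leave any purple look-alike of the check_weight alone.

How it is judged (in metres and radians):
On the way, in this order (a step that is already met when the one before it is completed fails the run):
1. the cover has been pressed with the fingers (more than 1 N) while the weight still stood where it was (contact force between the fingers and cover above 1 N and distance of check_weight from where it was at the start of the episode below 0.015 m), for 0.1 s.
2. the weight has been lifted more than 20 mm off the table (height (world z) of check_weight above 0.02 m), for 0.1 s.
At the end, for the whole second after the job is handed in: The weight stands on the ribs of the cover, released, at rest and upright within 0.06 rad, the centre of its underside not more than 1.8 mm below the unloaded crests of the ribs, which only the brace makes possible, and inside the rim (within 40 mm of the box's centre line in x, 105 mm in y) (z of check_weight in the frame of cover between 0.0342 and 0.0378 m and x of check_weight in the frame of cover between -0.04 and 0.04 m and y of check_weight in the frame of cover between -0.105 and 0.105 m and angle between check_weight's own z axis and vertical below 0.06 rad and linear speed of check_weight below 0.01 m/s and contact force between the fingers and check_weight below 0.05 N); the robot touches nothing.
It fails at once if the cover pressed with more than 20 N, by the robot or with the weight (contact force between any of the arm, the fingers, check_weight and cover above 20 N).
It fails at once if the weight sinks more than 3 mm into the cover (z of check_weight in the frame of cover below 0.033 m and x of check_weight in the frame of cover between -0.05 and 0.05 m and y of check_weight in the frame of cover between -0.11 and 0.11 m).
It fails at once if the cup, the vial or the tape roll moved more than 20 mm (distance of any of specimen_cup, tape_roll, vial from where it was at the start of the episode above 0.02 m).
It also fails if it takes over 61 s, if anything falls off the work surface, if the arm or the gripper's body presses on something with over 40 N, if the wrist force passes 120 N, or if a joint passes its speed limit or range.

## Robot

A 6-joint arm with a two-finger parallel gripper is mounted at the origin on a cart in front of the work surface, level with it; the furniture and walls round the work are solid. World frame = base frame: x ahead of the robot, y to its left, z up, the work surface at z = 0. Lengths are in mm, angles in degrees, forces in N, time in s.
With the tool pointing down it reaches from about 275 to 775 mm from the base axis. Payload 14.6 kg.
Tool frame: the origin (TCP) lies on the mounting face of the last link; the fingertips stand 173 mm ahead of it and the grasp point (between the pads) lies 155 mm ahead of it (r.pinch_z is the z of the grasp point in the tool frame, in mm); z points along the fingers, y is the line along which they close (so a half turn about z gives the same grasp; the last joint's range is limited). The gripper opens to 85 mm and grips with 20 to 120 N. Pads are 22 mm wide; open, the fingers measure 114 mm over their backs; the gripper's body (76 mm by 85 mm) begins 54 mm behind the grasp point. The pads swing forward as they close: fully open they stand 13 mm farther back than shut.
Start: joints at [60.602, 15.075, -2.767, 72.158, 0, 81.102], TCP at [183.868, 491.754, 404.678] pointing down, gripper open.
Joint ranges: [-151.79, 151.79], [-50.71, 97.33], [-67.44, 78.34], [-121.81, 120.89], [-77.56, 73.72], [-180, 180]. Speed limits (degrees/s): [108.29, 108.29, 147.25, 159.86, 180, 180].

## Interface

Orientations are given as [roll, pitch, yaw] about the fixed x, y, z axes, in that order (R = Rz(yaw) Ry(pitch) Rx(roll)).
In Python, from bench import r gives the robot as it stands. Calls block until the motion is done:
- r.goto(position, orientation): joint-space move of the TCP to a pose.
- r.move_l(position, velocity=150, rot=None): straight line of the TCP; rot=None keeps the orientation; velocity is the mean speed in mm/s.
- r.movej(angles): joint-space move.
- r.gripper_open() and r.close(newtons=None): open the fingers fully, or close them until they stop; newtons is the grip in N (None keeps the last).
- r.wait(seconds).
- r.inverse_kinematics(position, orientation): joint angles nearest the present ones, or None.
- r.snapshot(name): name is "scene" or "top" or "wrist"; returns the picture (480x640x3 uint8, red, green, blue); there is no depth.
- r.calibration(name): a dict with "camera_matrix" (3x3 intrinsics, pixels), "world_from_camera" (4x4, takes a point from camera to world coordinates). Camera axes: x right, y up, looking along -z (the intrinsics and any distortion apply to the point x, -y, -z); pixel columns grow to the right and rows downward; lengths in mm; the calibration is good to about 2 mm. A picture is of the moment at which its call begins: read the wrist's pose just before it. calibration takes no time and is no camera call; for the wrist camera it gives the pose at the moment of the call.
A pose or a line that the arm cannot do raises r.Unreachable and nothing moves.
- r.sign_off(): hands the job in; it is judged then, once.
Readings, each from a call of its own:
- r.read_time_s(): time.
- r.read_joints(): joint angles.
- r.read_qd(): joint speeds.
- r.read_tau(): joint torques, N m.
- r.read_ee_pos(): TCP position.
- r.read_eef_rot(): TCP orientation.
- r.read_ft_force(): force on the tool from outside, world axes, zero at the start.
- r.read_moment(): the same for the moment, N m.
- r.read_opening(): finger opening in mm.
- r.read_gripper_force(): force on a finger pad.
Only numpy, scipy, OpenCV 4.12 (cv2) and the standard library are available. Lean on these libraries where they do the work, as an engineer would, in place of code of your own. Each camera call takes 0.05 s, during which the arm holds its last target. There are 200 camera calls.

## Working session

There is one attempt and no reset: what is moved stays moved. The work goes in short steps, each a Python script; the robot and the scene stay as the last script left them, time stands still between calls to the robot, and variables do not carry over. Pictures are saved under pics/ and viewed, at most 10 in all, crops included, and the job is handed in when it is done.

```bash
ls; mkdir -p pics; python3 - <<'E'
from bench import r
import cv2,numpy as np
for n in("top","scene"):
    cv2.imwrite(f"pics/{n}0.png",r.snapshot(n)[:,:,::-1]); c=r.calibration(n); print(n,c)
print(r.read_time_s(),r.read_eef_rot(),r.read_ft_force(),r.read_opening())
E
```

```text
pics
top {'camera_matrix': array([[619.72823808,   0.        , 330.94677523],
       [  0.        , 619.72823808, 240.38255243],
       [  0.        ,   0.        ,   1.        ]]), 'world_from_camera': array([[-7.20577907e-04,  9.97561158e-01, -6.97940967e-02,
         4.82940887e+02],
       [-9.99795498e-01, -2.12921217e-03, -2.01104230e-02,
         2.39514612e+01],
       [-2.02099833e-02,  6.97653326e-02,  9.97358689e-01,
         1.37231483e+03],
       [ 0.00000000e+00,  0.00000000e+00,  0.00000000e+00,
         1.00000000e+00]])}
scene {'camera_matrix': array([[492.42822053,   0.        , 321.00471485],
       [  0.        , 492.42822053, 237.41446154],
       [  0.        ,   0.        ,   1.        ]]), 'world_from_camera': array([[ 7.75049969e-01,  3.54889012e-01, -5.22830121e-01,
        -6.30007393e+00],
       [-6.31701619e-01,  4.55876922e-01, -6.27000237e-01,
        -6.38696574e+02],
       [ 1.58306914e-02,  8.16229148e-01,  5.77511357e-01,
         6.54327147e+02],
       [ 0.00000000e+00,  0.00000000e+00,  0.00000000e+00,
         1.00000000e+00]])}
0.1 [-1.79945727e+02 -7.73245623e-03  1.59499477e+02] [-0.81586158  0.71598731  0.09579319] 85.33324916256096
```

View pics/top0.png

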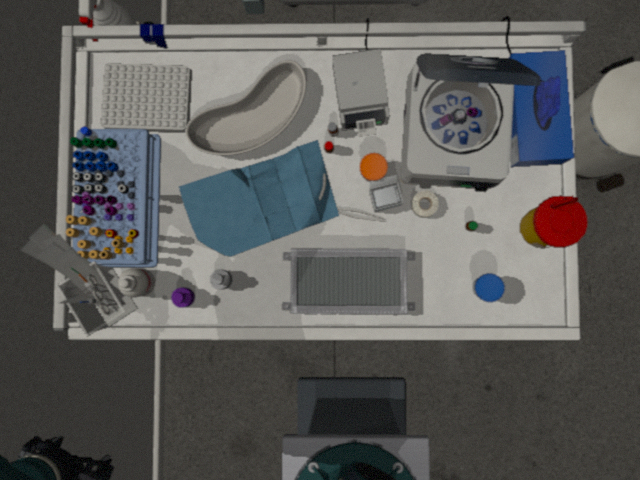

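View pics/scene0.png

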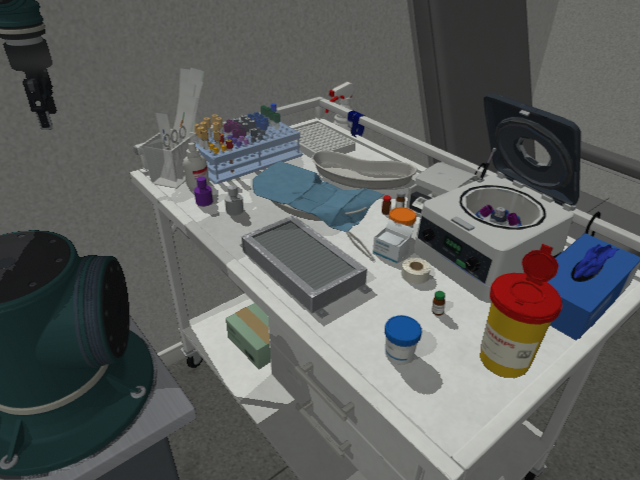

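The top view shows the box spanning (290..415, 250..312). The candidates are the steel-grey weight at (221,279), the purple look-alike at (182,297) and the white bottle at (132,282). The grey one fits the description, being steel with a knob. I'll confirm it in an enlarged crop and compute positions.

```bash
cat > h.py <<'E'
from bench import r
import cv2,numpy as np
def px2w(name,u,v,z,c=None):
    c=c or r.calibration(name); K=c["camera_matrix"]; T=c["world_from_camera"]
    d=np.linalg.inv(K)@[u,v,1]; d=T[:3,:3]@[d[0],-d[1],-d[2]]; o=T[:3,3]
    return (o+d*(z-o[2])/d[2])[:2].round(1)
def w2px(c,p):
    T=np.linalg.inv(c["world_from_camera"]); q=T[:3,:3]@np.array(p,float)+T[:3,3]
    a=c["camera_matrix"]@[q[0],-q[1],-q[2]]; return a[:2]/a[2]
E
python3 - <<'E'
from h import *
i=cv2.imread("pics/top0.png"); j=cv2.imread("pics/scene0.png")
a=cv2.resize(i[235:325,165:435],None,fx=2.9,fy=2.9,interpolation=cv2.INTER_CUBIC)
b=cv2.resize(j[165:305,180:370],None,fx=2.3,fy=2.3,interpolation=cv2.INTER_CUBIC)
o=np.zeros((a.shape[0]+b.shape[0],max(a.shape[1],b.shape[1]),3),np.uint8);o[:a.shape[0],:a.shape[1]]=a;o[a.shape[0]:,:b.shape[1]]=b
cv2.imwrite("pics/crop1.png",o);print(o.shape)
print("weight",px2w("top",221,276,68))
for p in((291,250),(408,249),(409,312),(291,312)):print(px2w("top",*p,40))
E
```

```text
(583, 783, 3)
weight [499.4 282.3]
[555.6 137. ]
[ 557.3 -114.7]
[ 422.7 -115.6]
[422.6 136.5]
```

View pics/crop1.png

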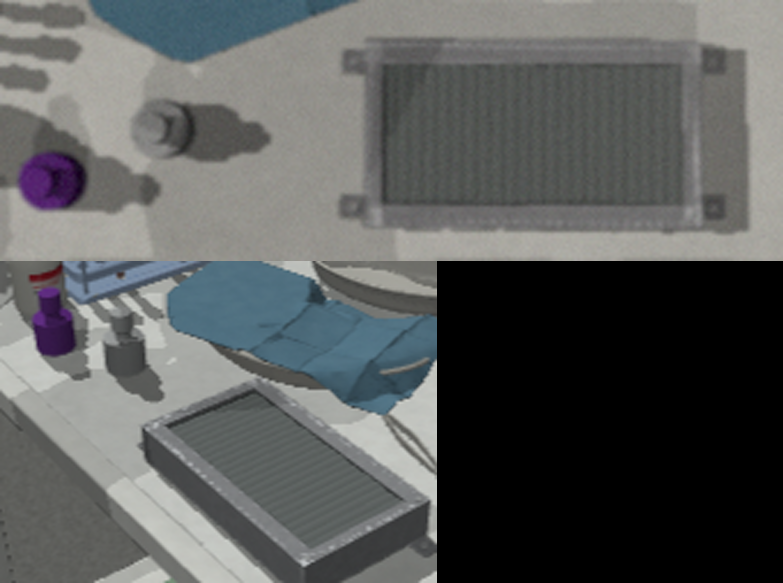

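The crop confirms it: the grey weight is at crop (160,128) with its knob at (152,128), and the purple look-alike at (52,180) stays untouched. The rim corners are about (365,41) to (700,228) in the crop. Next I go above the box for one close look.

```bash
python3 - <<'E'
from h import *
f=lambda u,v,z:px2w("top",165+u/2.9,235+v/2.9,z)
print("knob",f(152,128,68),"purple",f(45,180,68))
for p in((365,41),(700,41),(700,228),(366,228)):print(f(*p,40))
t=r.read_time_s()
r.goto([489,11,400],[-180,0,90]); print(r.read_time_s()-t, r.read_joints())
r.close(40); print(r.read_time_s()-t,r.read_opening())
c=r.calibration("wrist"); cv2.imwrite("pics/w1.png",r.snapshot("wrist")[:,:,::-1])
for X in(-70,70):
  for Y in(-125,125): print(w2px(c,[489+X,11+Y,40]))
print(c["world_from_camera"])
t=r.read_time_s(); F=np.array([r.read_ft_force() for _ in range(20)]);print(F.mean(0),F.std(0),r.read_time_s()-t,r.read_moment())
E
```

```text
knob [492.8 289.8] purple [455.2 367.4]
[557.4 137.3]
[ 557.  -111.2]
[ 419.3 -110. ]
[419.2 136. ]
2.05 [-8.19123396e+00  1.16393149e+01 -8.18803055e+00  7.01680738e+01
  7.51947017e-03  8.17320415e+01]
2.8167 -0.18649784392736032
[247.90788359 336.70194121]
[231.01950475  61.40400128]
[388.77985971 336.6731053 ]
[404.89355534  61.27606225]
[[ 9.99999665e-01  3.90559432e-04  7.20009615e-04  4.90208206e+02]
 [-5.77535367e-04  9.59518959e-01  2.81643452e-01  8.23636046e+01]
 [-5.80864369e-04 -2.81643773e-01  9.59518863e-01  3.68975969e+02]
 [ 0.00000000e+00  0.00000000e+00  0.00000000e+00  1.00000000e+00]]
[-0.30866057  0.14440646 -0.19642634] [5.55111512e-17 0.00000000e+00 5.55111512e-17] 0.0 [-0.02630399 -0.00871446  0.03813008]
```

View pics/w1.png

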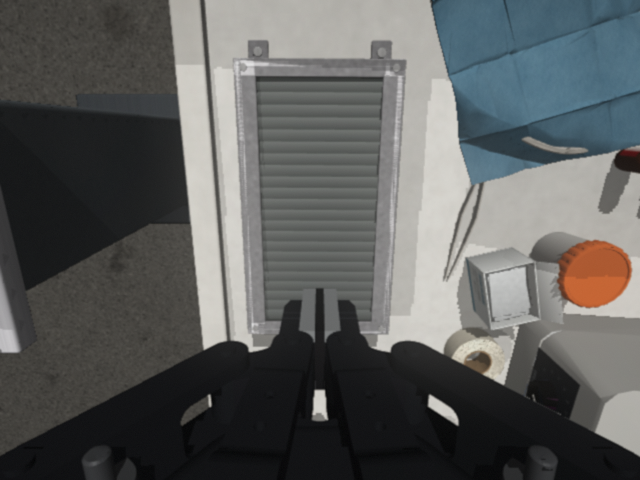

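The wrist view shows the rim corners at (236,60), (405,60), (389,333) and (249,334), which match the prediction within 3 mm. So the box centre is about (490.5, 12) with no yaw. Next is a test press.

```bash
cat >> h.py <<'E'
CX,CY=490.5,12.
def F0(): return r.read_ft_force()[2]
def press(y,zs=210.5,zmin=204.0,step=.4,stop=1.8,verb=False):
    """press at box y; returns (TCP z at stop, force)"""
    p=r.read_ee_pos()
    if p[2]>zs+8: r.move_l([CX,CY+y,zs+4],200)
    else: r.move_l([CX,CY+y,zs+4],120)
    b=F0(); z=zs; log=[]
    while True:
        r.move_l([CX,CY+y,z],60); f=F0()-b; log.append((round(z,1),round(float(r.read_ee_pos()[2]),2),round(float(f),2)))
        if f>stop or z<=zmin: break
        z-=step
    m=r.read_moment()
    r.move_l([CX,CY+y,zs+4],120)
    print("y",y,"t",r.read_time_s(),"end",log[-1],"m",np.round(m,3), log if verb else "",flush=True)
    return log
E
python3 - <<'E'
from h import *
r.move_l([CX,CY-60,225],250)
print(r.read_time_s())
press(-60,zs=211,verb=True)
E
```

```text
3.8583
y -60 t 7.3583 end (206.6, 206.61, 2.89) m [-0.041  0.047 -0.033] [(211, 211.16, -0.47), (210.6, 210.68, 0.1), (210.2, 210.19, -0.36), (209.8, 209.78, -0.13), (209.4, 209.4, 0.21), (209.0, 208.97, 0.2), (208.6, 208.61, 1.09), (208.2, 208.19, -0.06), (207.8, 207.81, 0.79), (207.4, 207.41, 1.5), (207.0, 207.01, 0.99), (206.6, 206.61, 2.89)]
```

```bash
python3 - <<'E'
from h import *
for y in(-40,-18,4,26,48,65):
    l=press(y,zs=209,zmin=207.4,step=.3,stop=3,verb=True)
    if l[-1][2]>3: break
E
```

```text
y -40 t 8.675 end (208.4, 208.56, 5.54) m [-0.548 -0.246 -0.023] [(209, 208.91, 1.4), (208.7, 208.84, 2.02), (208.4, 208.56, 5.54)]
```

```bash
python3 - <<'E'
from h import *
for y in(-48,-44):
    if press(y,zs=209,zmin=207.4,step=.4,stop=3,verb=True)[-1][2]>3: break
for y in(-8,-14,-20,-26):
    if press(y,zs=209,zmin=207.4,step=.4,stop=3,verb=True)[-1][2]>3: break
E
```

```text
y -48 t 9.925 end (208.2, 208.33, 4.93) m [-0.311 -0.079 -0.012] [(209, 208.91, 1.24), (208.6, 208.67, 2.32), (208.2, 208.33, 4.93)]
y -8 t 11.9083 end (207.4, 207.4, 2.45) m [-0.116  0.002 -0.029] [(209, 208.72, 1.09), (208.6, 208.62, -0.04), (208.2, 208.22, 0.11), (207.8, 207.83, 1.1), (207.4, 207.4, 2.45)]
y -14 t 13.1583 end (208.2, 208.29, 3.67) m [-0.233 -0.134  0.015] [(209, 208.85, 1.13), (208.6, 208.66, 1.31), (208.2, 208.29, 3.67)]
```

```bash
python3 - <<'E'
from h import *
for y in(-11,-51,-54,-57):
    press(y,zs=208.8,zmin=207.2,step=.4,stop=3,verb=True)
E
```

```text
y -11 t 14.6583 end (207.6, 207.68, 4.6) m [ 0.117  0.191 -0.02 ] [(208.8, 208.57, 0.96), (208.4, 208.42, 0.81), (208.0, 208.06, 1.83), (207.6, 207.68, 4.6)]
y -51 t 15.8917 end (208.4, 208.52, 3.2) m [ 0.446 -0.312  0.032] [(208.8, 208.77, 2.02), (208.4, 208.52, 3.2)]
y -54 t 17.1417 end (208.0, 208.11, 3.3) m [-0.238 -0.114 -0.005] [(208.8, 208.68, 1.57), (208.4, 208.48, 2.11), (208.0, 208.11, 3.3)]
y -57 t 18.8917 end (207.2, 207.28, 3.72) m [0.179 0.233 0.015] [(208.8, 208.49, 0.34), (208.4, 208.37, 0.56), (208.0, 208.04, -0.52), (207.6, 207.67, 1.34), (207.2, 207.28, 3.72)]
```

The brace gives stiff presses from about y = -57 to -9.5 and soft ones beyond, so its centre is y ≈ -33.5 in box coordinates. Now the weight: go above it and take one close look.

```bash
python3 - <<'E'
from h import *
p=r.read_ee_pos(); r.move_l([p[0],p[1],300],250)
r.goto([493,289,320],[-180,0,90]); r.gripper_open(); print(r.read_time_s(),r.read_ee_pos(),r.read_opening())
c=r.calibration("wrist"); cv2.imwrite("pics/w2.png",r.snapshot("wrist")[:,:,::-1])
np.savez("c2.npz",**c)
print(w2px(c,[493,289.5,68]),w2px(c,[493,289.5,38]),w2px(c,[493,289.5,0]))
E
```

```text
21.4417 [492.98101846 289.05363125 319.99447098] 85.34464817413745
[317.60042728 249.677093  ] [317.80663102 236.55150429] [318.0104904  223.57514206]
```

View pics/w2.png

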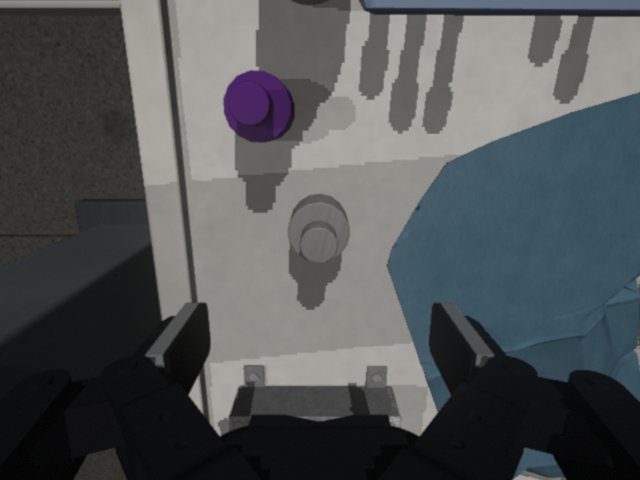

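The knob top is at (319,243) and the body around (319,230); the purple one is at (258,105). The correction is about +3 mm in y. Now grasp and lift.

```bash
python3 - <<'E'
from h import *
c=dict(np.load("c2.npz")); k=px2w("wrist",319,243,68,c); b=px2w("wrist",319,230.5,38,c); print(k,b)
assert abs(k[0]-493)<8 and abs(k[1]-290)<8
np.save("k.npy",k)
x,y=k
r.move_l([x,y,260],200); r.move_l([x,y,215],100); print(r.read_time_s(),r.read_ft_force())
r.close(40); print(r.read_opening(),r.read_gripper_force(),r.read_ft_force())
b=F0(); r.move_l([x,y,245],60); r.wait(.2); print(r.read_time_s(),F0()-b,r.read_opening())
cv2.imwrite("pics/w3.png",r.snapshot("wrist")[:,:,::-1])
cv2.imwrite("pics/s3.png",r.snapshot("scene")[120:300,150:390,::-1].repeat(3,0).repeat(3,1))
E
```

```text
[493.9 293.8] [493.8 293.9]
22.5417 [-1.05756359 -0.13716073  0.50725399]
22.474654678099007 38.99605110520497 [-3.3667617   1.05263605  5.85915525]
23.9917 -11.284266678359804 22.65625004889251
```

View pics/s3.png

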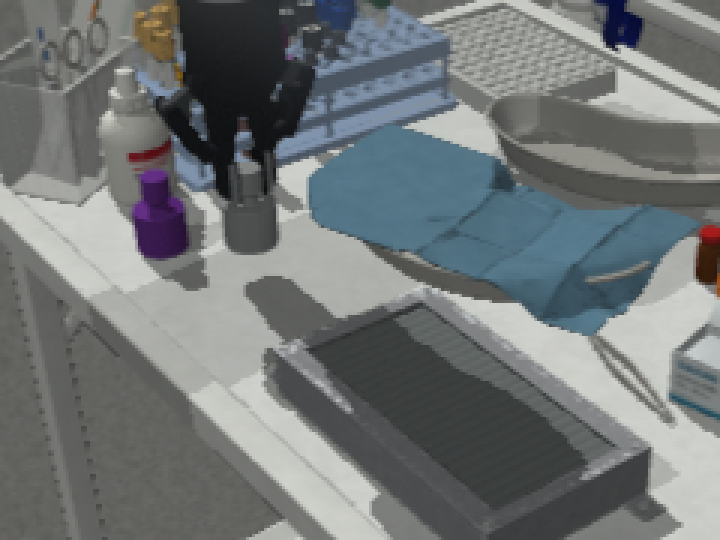

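View pics/w3.png

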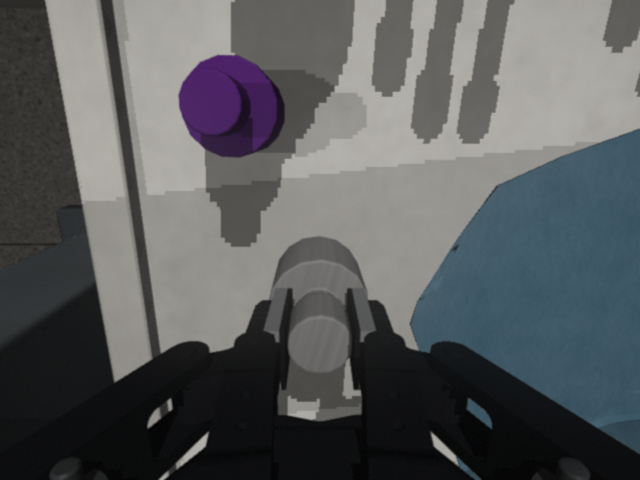

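The scene view shows the weight hanging upright from the fingers, with the purple one untouched. In the wrist view the knob top is at (319,344), centred between the pads. I'll check its y offset, carry it over the brace and lower it in small force-checked steps.

```bash
python3 - <<'E'
from h import *
p=r.read_ee_pos(); k=px2w("wrist",319,344,98); off=k-p[:2]; print(p,k,off)
off[0]=0; off[1]=off[1] if abs(off[1])<6 else 0
x,y=CX-off[0],CY-33.5-off[1]
r.move_l([p[0],p[1],300],200); r.move_l([x,y,300],220); r.move_l([x,y,262],120); r.move_l([x,y,252.6],40); r.wait(.2)
b=np.mean([(r.wait(.02),F0())[1] for _ in range(8)]); z=252.2; print(r.read_time_s(),b)
while z>249.2:
    r.move_l([x,y,z],40); f=F0()-b; print(round(z,1),round(float(r.read_ee_pos()[2]),2),round(float(f),2))
    if f>3: break
    z-=.3
print(r.read_time_s(),r.read_moment())
E
```

```text
[493.84956986 293.78861475 244.76739193] [494.8 293.2] [ 0.95043014 -0.58861475]
27.2833 -5.571029548654609
252.2 252.19 0.13
251.9 251.89 0.25
251.6 251.58 0.93
251.3 251.3 0.11
251.0 251.0 0.55
250.7 250.74 1.69
250.4 250.49 3.66
29.0333 [ 0.05173703  0.1944024  -0.00347233]
```

Contact is stiff at the expected height, and nearly all the weight's load has transferred. Releasing.

```bash
python3 - <<'E'
from h import *
p=r.read_ee_pos()
r.move_l([p[0],p[1],250.2],30); print(F0())
r.gripper_open(); r.move_l([p[0],p[1],330],120); r.wait(.5); print(r.read_time_s(),r.read_ft_force())
c=r.calibration("wrist"); a=r.snapshot("wrist")[:,:,::-1]; s=r.snapshot("scene")[200:320,220:380,::-1].repeat(4,0).repeat(4,1)
cv2.imwrite("pics/end.png",np.hstack([cv2.resize(a,(400,300)),cv2.resize(s,(400,300))]))
y=CY-33.5; print(w2px(c,[CX,y,36+68])/1.6,w2px(c,[CX,y,36+38])/1.6)
E
```

```text
-0.18246267699192287
31.2333 [-0.74750273  0.22062023 -0.38581476]
[198.36746892 166.17219818] [198.53010234 155.87573698]
```

View pics/end.png

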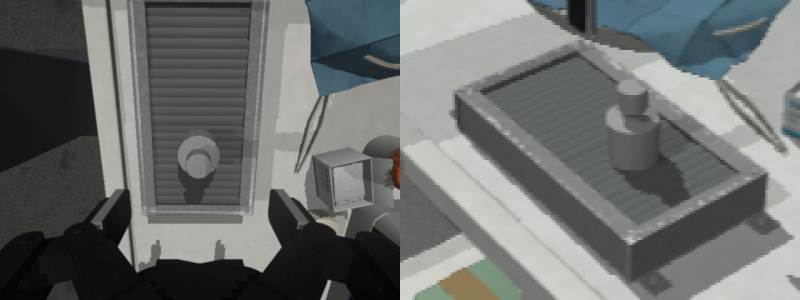

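The weight stands upright on the ribs, with its knob at (198,165) against a predicted (198.4,166.2). The gripper is clear, so I'm handing in.

```bash
python3 -c "
from bench import r
print(r.sign_off())"
```

```text
the job is handed in; nothing more can be done
None
```

I felt out the brace at about y = -33.5 mm in the box frame, set the check weight upright over it, let go, and handed the job in at about 31 s of the 61 s allowed; the interface did not report a verdict.

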